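# Tuck the terminal cover under the lid's lip and hold it shut

## Task

Close the terminal compartment of the grey housing ready for its screws: first lay the black terminal shroud in its pocket on the terminal carrier, lying flat and the same side up as it lies now, and let go of it. Then take the aluminium cover by its black handle, slip its back edge under the overhanging front lip of the main lid as far as it goes without lifting the lid, press the cover down flat on its ledge against the sprung interlock pin, and finish while still holding it pressed down. Leave the other things on the bench where they are.

Things in the scene. Friction and masses are not known exactly. Their poses are not given: they have to be found in the camera images.
- housing: light grey sheet-steel terminal housing fixed to the bench, 206 (x) x 172 (y) x 60 mm; origin at the centre of its underside, x from its front (three black cable glands, sticking out 18 mm) to its rear (lid hinge), z up. The front 118 mm is the open terminal compartment, the rest lies under the main lid
- ledge (a point): middle of the front edge of the cover's seat, a ledge 8 to 10 mm wide round the compartment, 54 mm above the bench; axes as the housing's. The front wall ends at this height; the two side walls rise 6 mm above it and are 166 mm apart inside (the cover has 3 mm play on each side)
- pocket (a point): centre of the floor of the shroud's pocket, 36 mm above the bench, axes as the housing's. Pocket 79 mm long (along housing x) x 36 mm wide (y) with a rim 5 mm high and 3 mm thick, left out for the middle 45 mm of both long sides, where the space beside the carrier is free for fingers (29 mm or more beside a seated shroud, down past its underside)
- stop (a point): middle of the foot of the stop (the partition wall behind the compartment), at ledge height, axes as the housing's: the cover's back edge comes here. The lip reaches 21 mm in front of it; the lid's underside is 6 mm above the ledge, its front 7 mm flare up to about 9 mm
- lid (a joint): hinge of the loose main lid (0.3 kg, light grey, louvres and a green lamp on it) at the housing's rear edge, rad: 0 shut, grows as its front lip rises (0.01 rad = 1.1 mm at the lip)
- lip (a point): middle of the lid's front edge, in the thickness of the flared lip, about 10 mm above ledge height and 21 mm in front of the stop
- interlock (a joint): red sprung interlock pin, 7.6 mm thick, under the cover's front part (housing frame x = -82 mm, y = +22 mm), m: 0 free, when its top stands 5 mm above the ledge; 0.005 when a cover lies flat on the ledge. 3 N free, 5.5 N at 0.005; it lifts an unheld cover's front
- cover: flat aluminium cover plate, 116 (x) x 160 (y) x 3 mm, 0.22 kg, with a black bow handle on top; origin at the centre of its underside, z up (handle side), +x to its back edge, the one that goes under the lip; two dark screw holes near its front edge
- cover_back (a point): middle of the cover's back edge, underside (x = +58 mm in the cover's frame)
- cover_front (a point): middle of the cover's front edge, underside (x = -58 mm)
- cover_grip (a point): centre of the handle's bar (cover frame x = -20 mm, 27 mm above the underside): bar 10 mm thick (x), 92 mm long (y), 12 mm high, with 18 mm free beneath it between legs 72 mm apart
- shroud: black moulded terminal shroud, 32 (x) x 75 (y, tapered at one end) x 14 mm, 18 g; origin at the centre of its underside (its solid part spans y -38 to +32 mm), z up; grip it across the 32 mm. In the pocket its y axis lies along housing x, either way round
- red_driver: red-handled screwdriver lying on the bench, 190 mm; leave it alone
- tray: black open screw tray, 78 x 125 x 23 mm; leave it alone
- button: small whitish push button standing on the bench, 21 x 23 x 38 mm; leave it alone
Things that resemble listed ones, but are neither listed nor needed, are in the scene too. There is more than one size of the shroud; the one meant has the size given above.

How it is judged:
By the outcome, as a careful person would: the job done as asked, in the order asked, and still so for the second after the job is handed in, while the arm keeps its last pose, push and grip.
It also fails if it takes over 54 s, if anything falls off the work surface, if the arm or the gripper's body presses on something with over 40 N, if the wrist force passes 120 N, or if a joint passes its speed limit or range.

## Robot

A 6-joint arm with a two-finger parallel gripper is mounted at the origin on a cart in front of the work surface, level with it; the furniture and walls round the work are solid. World frame = base frame: x ahead of the robot, y to its left, z up, the work surface at z = 0. Lengths are in m, angles in degrees, forces in N, time in s.
With the tool pointing down it reaches from about 0.35 to 0.875 m from the base axis. Payload 4.2 kg.
Tool frame: the origin (TCP) lies at the very end of the fingers, on their centre line; the grasp point (between the pads) lies 19 mm behind it; z points along the fingers, y is the line along which they close (so a half turn about z gives the same grasp; the last joint's range is limited). The gripper opens to 87 mm and grips with 3 to 60 N. Pads are 19 mm wide; open, the fingers measure 117 mm over their backs; the gripper's body (75 mm by 190 mm) begins 51 mm behind the grasp point.
Start: joints at [14.817, 22.042, 0.453, 0, -68.411, -14.817], TCP at [0.625, 0, 0.223] pointing down, gripper open.
Joint ranges: [-179.83, 179.83], [-69.29, 118.12], [-61.27, 80.66], [-181.25, 117.63], [-171.15, -9.14], [-177.46, 177.46]. Speed limits (degrees/s): [159.86, 159.86, 180, 180, 180, 180].

## Interface

Orientations are given as a 3x3 rotation matrix whose columns are the frame's x, y, z axes.
In Python, from station import sense, optics, r gives the robot as it stands. The module is installed in compiled form; this text tells all that it offers.
- The arm moves only by the shell command python3 -m pendant 'ROWS' [OPENING]. ROWS is JSON, a list that holds one entry, the list of rows, each a list of 4 numbers: the shift along the tool's x, y, z normalised to -1 to 1, where 1 is 100 mm, then the turn about the tool's z normalised to -1 to 1, where 1 is 2 rad. A call has 1 to 8 rows; each row is the pose to reach, as a shift and turn from the pose commanded when the call began, along the tool's axes at that moment; what a row does not reach only later rows make up. A row lasts 1/10 s, in which the tool goes at most 50 mm and 8.59 degrees, less where a joint would pass 70% of its speed; a pose out of reach is approached as far as the arm can. A call with a number of a shift or a turn outside -1 to 1 is refused whole. A call with a gripper value outside its range is refused whole. OPENING is the closure, from 0 (fully open) to 1 (shut), set as the call begins (- or left out, the last holds). The fingers move at their own pace and stop on an object; the grip force is fixed at half the most. Time passes only in rows, so rows that repeat a pose let the fingers close. It gives the time, the measured TCP pose, the force, the opening and the grip force at its end, in the units of the state.
- sense(): the state, without advancing time (a new reading comes with each control period).
- optics.capture(name): name is "scene" or "side" or "wrist"; returns the picture (384x512x3 uint8, red, green, blue); there is no depth.
- optics.get_calibration(name): a dict with "camera_matrix" (3x3 intrinsics, pixels), "distortion" ([k1, k2, p1, p2, k3] as OpenCV has them; the pictures are not rectified), "camera_from_world" (4x4, takes a point from world to camera coordinates). Camera axes: x right, y down, z forward; pixel columns grow to the right and rows downward; lengths in m; the calibration is good to about 2 mm. A picture is of the moment at which its call begins: read the wrist's pose just before it. get_calibration takes no time and is no camera call; for the wrist camera it gives the pose at the moment of the call.
- r.finish_job(): hands the job in; it is judged then, once.
The state is a dict: "time_s": time; "joints": joint angles; "joint_velocities": joint speeds; "effort": joint torques, N m; "tcp_pos": TCP position; "ee_rot": TCP orientation; "wrist_force": force on the tool from outside, world axes, zero at the start; "moment": the same for the moment, N m; "gripper_width": opening from 0.0 (shut) to 1.0 (fully open); "gripper_force": force on a finger pad.
Only numpy, scipy, OpenCV 4.12 (cv2) and the standard library are available. Lean on these libraries where they do the work, as an engineer would, in place of code of your own. Each camera call takes 0.05 s, during which the arm holds its last target. There are 200 camera calls.

## Working session

There is one attempt and no reset: what is moved stays moved. The work goes in short steps, Python scripts to look and compute and a shell command to move; the robot and the scene stay as the last step left them, time stands still between calls to the robot, and variables do not carry over. Pictures are saved under pics/ and viewed, at most 10 in all, crops included, and the job is handed in when it is done.

```bash
ls; mkdir -p pics
cat > h.py <<'E'
import numpy as np, cv2
from station import sense, optics, r
def ray(cal,uv):
    K=np.array(cal["camera_matrix"]);D=np.array(cal["distortion"]);T=np.array(cal["camera_from_world"])
    p=cv2.undistortPoints(np.array(uv,float).reshape(-1,1,2),K,D).reshape(-1,2)
    d=np.c_[p,np.ones(len(p))]@T[:3,:3]
    return -T[:3,:3].T@T[:3,3],d
def onplane(cal,uv,z):
    c,d=ray(cal,uv); return c+d*((z-c[2])/d[:,2])[:,None]
def proj(cal,P):
    T=np.array(cal["camera_from_world"])
    return cv2.projectPoints(np.array(P,float).reshape(-1,3),cv2.Rodrigues(T[:3,:3])[0],T[:3,3],np.array(cal["camera_matrix"]),np.array(cal["distortion"]))[0].reshape(-1,2)
def shot(n,f):
    cal=optics.get_calibration(n);im=optics.capture(n);cv2.imwrite(f"pics/{f}.png",im[...,::-1]);np.save(f"pics/{f}.npy",cal,allow_pickle=True);return im,cal
def load(f): return cv2.imread(f"pics/{f}.png"),np.load(f"pics/{f}.npy",allow_pickle=True).item()
E
python3 - <<'E'
from h import *
ims=[shot(n,n+"0")[0] for n in("scene","wrist","side")]
s=sense();print(s["time_s"],s["tcp_pos"],s["ee_rot"],s["wrist_force"],s["gripper_width"])
for n in("scene","wrist","side"):
    c=optics.get_calibration(n);print(n,np.round(-np.array(c["camera_from_world"])[:3,:3].T@np.array(c["camera_from_world"])[:3,3],3),np.round(np.array(c["camera_from_world"])[2,:3],2))
E
```

```text
pics
0.15 [6.24568860e-01 4.06466291e-05 2.21741483e-01] [[-1.07559348e-04 -9.99998754e-01 -1.57488369e-03]
 [-9.99999989e-01  1.07713654e-04 -9.78948273e-05]
 [ 9.80643418e-05  1.57487314e-03 -9.99998755e-01]] [-0.12014583 -0.09723818 -0.8994473 ] 0.9988958004626964
scene [-0.545 -0.625  0.952] [ 0.71  0.39 -0.58]
wrist [ 0.625 -0.073  0.384] [-0.    0.26 -0.96]
side [ 0.407 -0.757  0.744] [ 0.08  0.74 -0.66]
```

View pics/scene0.png

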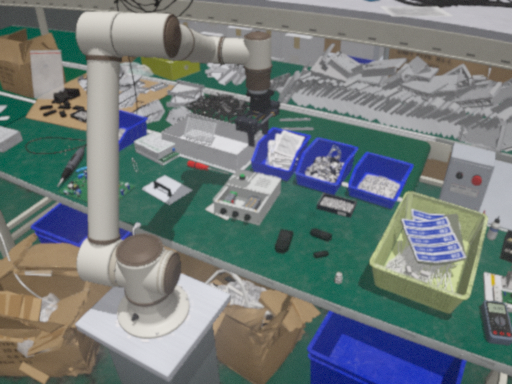

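View pics/wrist0.png

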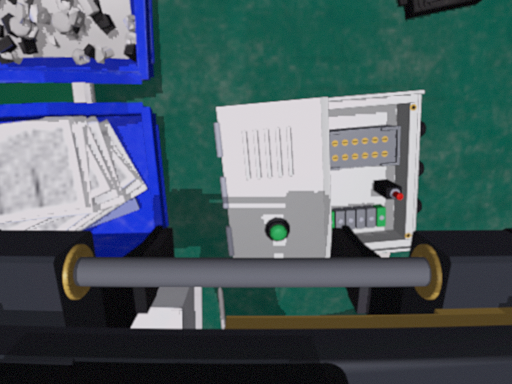

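The scene view shows the housing at (247,195), the cover at (167,188), dark candidates at (284,240), (321,235) and (321,254), the tray at (336,204) and the button at (339,278). The wrist view shows the compartment, with its glands on the right, the side towards the robot.

View pics/side0.png

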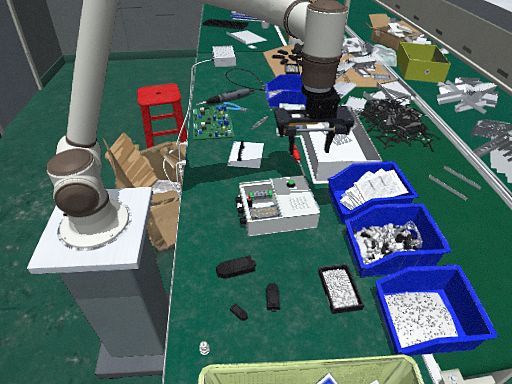

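Run:
```python
from h import *
im,cal=load("scene0")
for z,uv in((0.01,[(284,240),(321,235),(321,254)]),(0.055,[(247,195)]),(0.02,[(167,188),(336,204),(339,278)])):
    print(z,np.round(onplane(cal,uv,z),3).tolist())
# dark blobs via scene
hsv=cv2.cvtColor(im,cv2.COLOR_BGR2HSV)
m=((hsv[...,2]<60)).astype(np.uint8);m[:220]=0;m[270:]=0;m[:,:260]=0;m[:,350:]=0
n,l,st,ce=cv2.connectedComponentsWithStats(m)
for i in range(1,n):
    if st[i,4]>20:
        q=np.argwhere(l==i)[:,::-1];P=onplane(cal,q,0.008)[:,:2].astype(np.float32)
        print(st[i],ce[i].round(1),cv2.minAreaRect(P))
```

```text
0.01 [[0.414, -0.205, 0.01], [0.49, -0.302, 0.01], [0.407, -0.335, 0.01]]
0.055 [[0.52, -0.012, 0.055]]
0.02 [[0.464, 0.3, 0.02], [0.658, -0.293, 0.02], [0.328, -0.421, 0.02]]
[311 229  20  12 110] [320.1 235. ] ((0.49241650104522705, -0.29834550619125366), (0.03277222439646721, 0.0667065680027008), 0.4639914333820343)
[275 232  18  21 163] [283.1 244.4] ((0.4091598391532898, -0.205470010638237), (0.10187021642923355, 0.04026652127504349), 10.843411445617676)
[314 252  14   6  41] [320.8 254.6] ((0.40677309036254883, -0.33432507514953613), (0.015811508521437645, 0.042108550667762756), 42.563621520996094)
```

The side view shows three dark shrouds: large at (236,267), medium at (273,296) and small at (238,312). The cover is at (246,154), the tray at (340,288) and the button at (204,348). From the scene view they measure about 100, 67 and 42 mm long, so the medium one, (273,296), fits 32x75. I'll check it in a close crop and measure it, along with the cover and housing.

Run:
```python
from h import *
im,cal=load("side0")
hsv=cv2.cvtColor(im,cv2.COLOR_BGR2HSV)
m=((hsv[...,2]<50)).astype(np.uint8);m[:245]=0;m[330:]=0;m[:,:205]=0;m[:,300:]=0
n,l,st,ce=cv2.connectedComponentsWithStats(m)
for i in range(1,n):
    if st[i,4]>20:
        q=np.argwhere(l==i)[:,::-1]
        for z in (0.0,0.014):
            print(st[i],ce[i].round(1),np.round(cv2.boxPoints(cv2.minAreaRect(onplane(cal,q,z)[:,:2].astype(np.float32))),3).tolist(),cv2.minAreaRect(onplane(cal,q,z)[:,:2].astype(np.float32)))
a=cv2.resize(im[250:325,210:300],None,fx=5,fy=5,interpolation=cv2.INTER_CUBIC)
b=cv2.resize(im[130:245,215:340],None,fx=4,fy=4,interpolation=cv2.INTER_CUBIC)
h=max(a.shape[0],b.shape[0]);c=np.zeros((h,a.shape[1]+b.shape[1],3),np.uint8);c[:a.shape[0],:a.shape[1]]=a;c[:b.shape[0],a.shape[1]:]=b
c=cv2.resize(c,None,fx=.8,fy=.8);cv2.imwrite("pics/crop1.png",c);print(c.shape)
```

```text
[216 256  40  23 440] [233.9 268.7] [[0.3569999933242798, -0.1809999942779541], [0.36899998784065247, -0.2329999953508377], [0.47099998593330383, -0.210999995470047], [0.46000000834465027, -0.15800000727176666]] ((0.41432303190231323, -0.195891335606575), (0.10491157323122025, 0.053814489394426346), 12.27220630645752)
[216 256  40  23 440] [233.9 268.7] [[0.3580000102519989, -0.19200000166893005], [0.3700000047683716, -0.24300000071525574], [0.4699999988079071, -0.22100000083446503], [0.45899999141693115, -0.17000000178813934]] ((0.4141942262649536, -0.20644643902778625), (0.10293738543987274, 0.05280182510614395), 12.27216911315918)
[266 283  14  29 227] [272.1 297. ] [[0.48100000619888306, -0.3319999873638153], [0.5120000243186951, -0.33399999141693115], [0.5180000066757202, -0.2549999952316284], [0.4869999885559082, -0.2529999911785126]] ((0.4993492364883423, -0.2933328449726105), (0.07886998355388641, 0.031035877764225006), 85.87813568115234)
[266 283  14  29 227] [272.1 297. ] [[0.47999998927116394, -0.3400000035762787], [0.5099999904632568, -0.34200000762939453], [0.515999972820282, -0.26499998569488525], [0.48500001430511475, -0.2619999945163727]] ((0.4976203739643097, -0.30205434560775757), (0.07738584280014038, 0.030451826751232147), 85.87805938720703)
[230 304  18  17 109] [239.4 313.1] [[0.39100000262260437, -0.31700000166893005], [0.4230000078678131, -0.3529999852180481], [0.4390000104904175, -0.33799999952316284], [0.40700000524520874, -0.30300000309944153]] ((0.4149513244628906, -0.32772794365882874), (0.02153947949409485, 0.048144616186618805), 41.96673583984375)
[230 304  18  17 109] [239.4 313.1] [[0.39100000262260437, -0.32499998807907104], [0.4230000078678131, -0.36000001430511475], [0.43799999356269836, -0.34599998593330383], [0.40700000524520874, -0.3109999895095825]] ((0.4148106873035431, -0.33580219745635986), (0.02113414742052555, 0.047238606959581375), 41.966766357421875)
(368, 760, 3)
```

View pics/crop1.png

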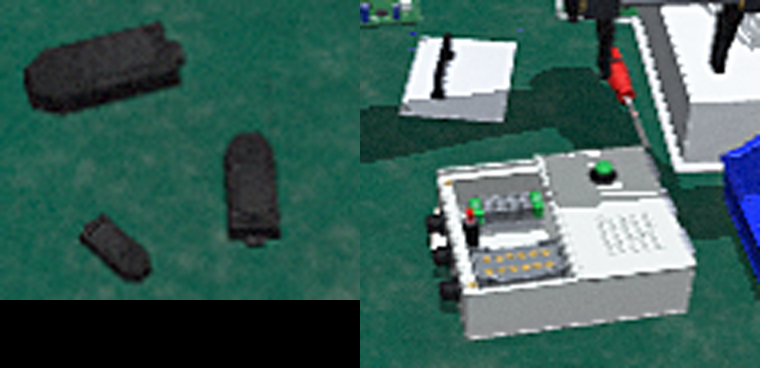

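The medium shroud at crop (250,185) has the given 75x32 size, with its tapered end pointing to world +y. The cover's handle is on its robot side, so its back edge points to +x as needed. I'll look at the housing from close by, then go to the shroud.

```bash
python3 -m pendant '[[[-0.4,0.5,0,0],[-0.8,1,0,0],[-0.8,1,0,0],[-0.8,1,0,0],[-0.8,1,0,0]]]'
python3 - <<'E'
from h import *
shot("wrist","wh")
E
python3 -m pendant '[[[0.5,0.2,0,0],[1,0.25,0,0],[1,0.25,0,0]]]' >/dev/null
python3 -m pendant '[[[0.5,0,0,0],[1,0,0,0],[1,0,0,0]]]' >/dev/null
python3 -m pendant '[[[0.5,0,0,0],[1,0,0,0],[1,0,0,0],[1,0,0,0],[1,0,0,0]]]'
python3 - <<'E'
from h import *
im,_=shot("wrist","ws");a,_=load("wh")
cv2.imwrite("pics/two.png",cv2.resize(np.hstack([a[:,50:450],im[:,50:450,::-1]]),None,fx=1,fy=1))
E
```

```text
time_s: 0.65
tcp_pos: [0.5248, 0.0804, 0.2228]
ee_rot: [[0.001, -1.0, 0.001], [-1.0, -0.001, 0.0], [-0.0, -0.001, -1.0]]
wrist_force: [0.3, -0.1, -0.3]
gripper_width: 0.999
gripper_force: 0.0
time_s: 1.8
tcp_pos: [0.5002, -0.2195, 0.2222]
ee_rot: [[0.0, -1.0, -0.001], [-1.0, -0.0, 0.0], [-0.0, 0.001, -1.0]]
wrist_force: [-0.5, -0.5, 0.0]
gripper_width: 1.004
gripper_force: 0.0
```

View pics/two.png

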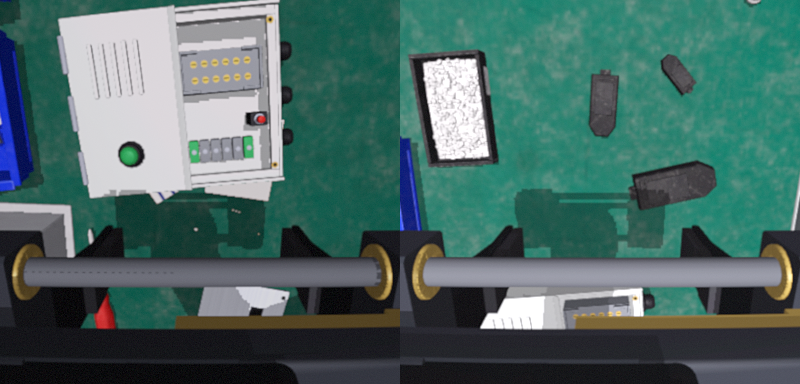

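Left half: the housing, with the pocket carrying brass screws at (180–265, 40–98), the pin at (260,118) and the lip edge at x≈180. Right half: the medium shroud at (603,102), with its taper pointing down the image (+y).

Run:
```python
from h import *
im,cal=load("ws")
g=cv2.cvtColor(im,cv2.COLOR_BGR2HSV)[...,2]
print(im[100,253],im[100,290])
m=(im[...,1]<60).astype(np.uint8);m[:60]=0;m[142:]=0;m[:,:225]=0;m[:,275:]=0
n,l,st,ce=cv2.connectedComponentsWithStats(m);i=1+np.argmax(st[1:,4])
q=np.argwhere(l==i)[:,::-1];print(st[i])
for z in(0,.014):print(cv2.minAreaRect(onplane(cal,q,z)[:,:2].astype(np.float32)))
im,cal=load("wh")
c=cv2.resize(im[0:200,220:345],None,fx=3,fy=3,interpolation=cv2.INTER_CUBIC)
# scene dist
cv2.imwrite("pics/hc.png",c)
```

```text
[95 91 95] [115 133  55]
[250 110  16  26  41]
((0.4902251362800598, -0.2740738093852997), (0.03388672322034836, 0.008707581087946892), 58.70861053466797)
((0.490596204996109, -0.27476444840431213), (0.032651789486408234, 0.00839027389883995), 58.708595275878906)
```

View pics/hc.png

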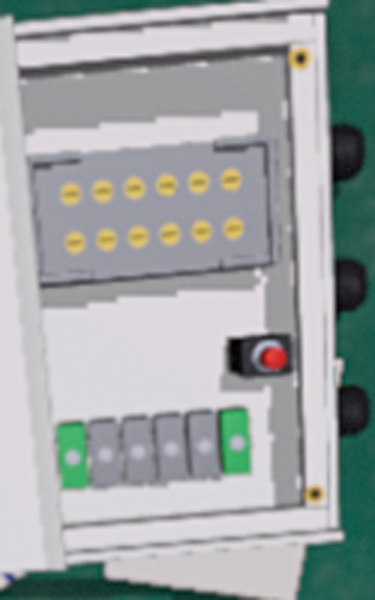

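The crop shows the wall's front corners at (326,8) and (342,538), the rim corners at (30,158), (268,140), (275,265) and (42,285), and the pin at (272,357).

Run:
```python
from h import *
im,cal=load("ws")
s=cv2.cvtColor(im,cv2.COLOR_BGR2HSV)[...,1]
m=(s<70).astype(np.uint8);m[:60]=0;m[142:]=0;m[:,:225]=0;m[:,275:]=0
n,l,st,ce=cv2.connectedComponentsWithStats(m);i=1+np.argmax(st[1:,4])
q=np.argwhere(l==i)[:,::-1];print(st[i])
for z in(0,.014):
    P=onplane(cal,q,z)[:,:2].astype(np.float32);print(cv2.minAreaRect(P),P.mean(0))
im,cal=load("wh")
f=lambda L,z:onplane(cal,np.array(L)/3.+[220,0],z)
W=f([(326,8),(342,538)],.060);print("walls",W.round(4),np.linalg.norm(W[0]-W[1]))
R=f([(30,158),(268,140),(275,265),(42,285)],.041);print("rim",R.round(4),R.mean(0).round(4),[np.linalg.norm(R[i]-R[i-1]).round(4) for i in range(4)])
p=f([(272,357)],.059)[0];print("pin",p)
y=(W[1]-W[0])[:2];y/=np.linalg.norm(y);x=np.array([y[1],-y[0]]);print("ang",np.degrees(np.arctan2(x[1],x[0])))
C=W.mean(0)[:2]+.103*x;print("housing C",C,"pin in H",(p[:2]-C)@x,(p[:2]-C)@y)
print("pocket in H",(R.mean(0)[:2]-C)@x,(R.mean(0)[:2]-C)@y)
for a,b in((0,1),(3,2)):
  d=(R[b]-R[a]);print(np.degrees(np.arctan2(-d[1],-d[0])))
```

```text
[ 239   70   30   66 1557]
((0.4990037977695465, -0.2984127998352051), (0.0740242525935173, 0.03047783672809601), 86.45335388183594) [ 0.49904042 -0.2988759 ]
((0.4990549683570862, -0.29821640253067017), (0.07132656127214432, 0.029367074370384216), 86.45330810546875) [ 0.49909046 -0.29866228]
walls [[ 0.4546 -0.0882  0.06  ]
 [ 0.4392  0.0788  0.06  ]] 0.167700651995995
rim [[ 0.5475 -0.0474  0.041 ]
 [ 0.4678 -0.0533  0.041 ]
 [ 0.4637 -0.0131  0.041 ]
 [ 0.5439 -0.0063  0.041 ]] [ 0.5057 -0.03    0.041 ] [np.float64(0.0412), np.float64(0.0799), np.float64(0.0403), np.float64(0.0805)]
pin [0.46653447 0.01728128 0.059     ]
ang 5.265851531296879
housing C [0.54948989 0.00474966] pin in H -0.08145519254877992 0.020092145570919602
pocket in H -0.04676092046241093 -0.030595200469596115
4.226742581122911
4.878304324411993
```

```bash
python3 -m pendant '[[[0.4,0.01,0.3,0.031],[0.785,0.01,0.6,0.031],[0.785,0.01,0.95,0.031],[0.785,0.01,0.95,0.031]]]' >/dev/null
python3 -m pendant '[[[0,0,0.5,0],[0,0,0.8,0],[0,0,1,0],[0,0,1,0],[0,0,1,0]]]'
python3 -m pendant '[[[0,0,0.15,0],[0,0,0.23,0],[0,0,0.23,0],[0,0,0.23,0]]]'
```

```text
time_s: 2.75
tcp_pos: [0.5007, -0.298, 0.0294]
ee_rot: [[-0.059, -0.998, 0.002], [-0.998, 0.059, -0.001], [0.001, -0.002, -1.0]]
wrist_force: [0.3, 1.0, 0.6]
gripper_width: 0.994
gripper_force: 0.0
time_s: 3.15
tcp_pos: [0.4997, -0.2986, 0.0057]
ee_rot: [[-0.061, -0.998, 0.002], [-0.998, 0.061, -0.001], [0.001, -0.002, -1.0]]
wrist_force: [1.3, 0.4, -0.3]
gripper_width: 1.002
gripper_force: 0.0
```

```bash
python3 -m pendant '[[[0,0,0.03,0],[0,0,0.03,0],[0,0,0.03,0]]]'
python3 -m pendant '[[[0,0,0,0],[0,0,0,0],[0,0,0,0],[0,0,0,0],[0,0,0,0],[0,0,0,0],[0,0,0,0],[0,0,0,0]]]' 1
```

```text
time_s: 3.45
tcp_pos: [0.499, -0.2985, 0.0017]
ee_rot: [[-0.062, -0.998, 0.0], [-0.998, 0.062, -0.0], [0.0, -0.0, -1.0]]
wrist_force: [-0.5, 0.3, 0.1]
gripper_width: 0.997
gripper_force: 0.0
time_s: 4.25
tcp_pos: [0.499, -0.2985, 0.0016]
ee_rot: [[-0.062, -0.998, -0.0], [-0.998, 0.062, 0.0], [0.0, 0.0, -1.0]]
wrist_force: [-0.6, 0.2, -0.3]
gripper_width: 0.355
gripper_force: 13.8
```

```bash
python3 -m pendant '[[[0,0,-0.2,0],[0,0,-0.6,0],[0,0,-1,0]]]'
python3 -m pendant '[[[-0.4,0.03,-0.4,0],[-0.9,0.03,-0.4,0],[-0.9,0.03,-0.4,0]]]' >/dev/null
python3 -m pendant '[[[-0.5,0.03,0,0],[-0.9,0.03,0,0],[-0.9,0.03,0,0]]]' >/dev/null
python3 -m pendant '[[[-0.3,0.03,0,0.07],[-0.6,0.03,0,0.14],[-0.885,0.03,0,0.21],[-0.885,0.03,0,0.28],[-0.885,0.03,0,0.35],[-0.885,0.03,0,0.42],[-0.885,0.03,0,0.49],[-0.885,0.03,0,0.56]]]' >/dev/null
python3 -m pendant '[[[0,0,0,0.07],[0,0,0,0.15],[0,0,0,0.15],[0,0,0,0.15]]]'
python3 - <<'E'
from h import *
shot("wrist","wp");print(sense()["tcp_pos"],sense()["joints"])
E
```

```text
time_s: 4.55
tcp_pos: [0.4983, -0.2983, 0.1019]
ee_rot: [[-0.062, -0.998, -0.002], [-0.998, 0.062, 0.001], [-0.0, 0.002, -1.0]]
wrist_force: [1.5, -0.2, -0.4]
gripper_width: 0.351
gripper_force: 29.8
time_s: 6.35
tcp_pos: [0.5065, -0.0305, 0.1413]
ee_rot: [[-0.996, -0.091, -0.001], [-0.091, 0.996, -0.0], [0.001, -0.0, -1.0]]
wrist_force: [-0.5, -0.3, -0.6]
gripper_width: 0.351
gripper_force: 29.8
[ 0.5065976 -0.0303558  0.1413653] [ 1.49246513e+01  1.51945221e+01 -2.25029577e+01  1.23688690e-03
 -5.23250422e+01 -9.97221689e+01]
```

View pics/wp.png

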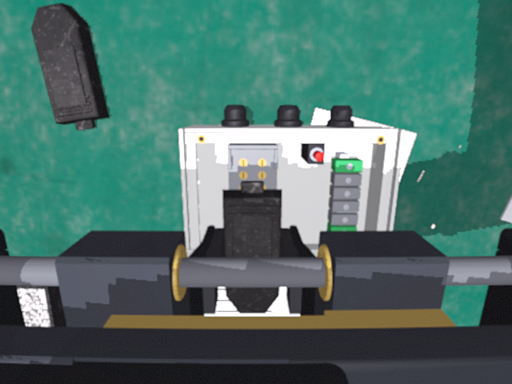

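The view shows the housing front at the top, the held shroud (tab end towards the robot, body edge at row 195, columns 224–281), and the pocket's front end at (229–278, ~143). Next I'll measure the rim and shroud edges numerically.

Run:
```python
from h import *
im,cal=load("wp");g=cv2.cvtColor(im,cv2.COLOR_BGR2GRAY)
print("col240",dict(zip(range(132,170),g[132:170,238].tolist())))
print("row152",dict(zip(range(218,292),g[152,218:292].tolist())))
print("row215",dict(zip(range(216,232),g[215,216:232].tolist())),dict(zip(range(274,290),g[215,274:290].tolist())))
print("col252",dict(zip(range(172,200),g[172:200,252].tolist())))
im,cal=load("wh")
hsv=cv2.cvtColor(im,cv2.COLOR_BGR2HSV);m=cv2.inRange(hsv,(15,90,120),(35,255,255));m[:50]=0;m[90:]=0
n,l,st,ce=cv2.connectedComponentsWithStats(m);k=[i for i in range(1,n) if st[i,4]>8 and 220<ce[i][0]<310]
P=onplane(cal,ce[k],.036);print(len(k),P.round(4).tolist(),P.mean(0))
```

```text
col240 {132: 253, 133: 255, 134: 255, 135: 255, 136: 255, 137: 255, 138: 255, 139: 255, 140: 255, 141: 255, 142: 255, 143: 174, 144: 98, 145: 173, 146: 214, 147: 213, 148: 193, 149: 184, 150: 208, 151: 214, 152: 212, 153: 213, 154: 212, 155: 211, 156: 211, 157: 212, 158: 211, 159: 211, 160: 213, 161: 216, 162: 217, 163: 217, 164: 212, 165: 194, 166: 158, 167: 147, 168: 150, 169: 150}
row152 {218: 255, 219: 255, 220: 255, 221: 255, 222: 255, 223: 255, 224: 255, 225: 255, 226: 255, 227: 252, 228: 216, 229: 201, 230: 182, 231: 194, 232: 212, 233: 213, 234: 212, 235: 213, 236: 213, 237: 212, 238: 212, 239: 213, 240: 212, 241: 211, 242: 212, 243: 212, 244: 213, 245: 211, 246: 212, 247: 211, 248: 211, 249: 212, 250: 212, 251: 211, 252: 211, 253: 211, 254: 211, 255: 211, 256: 211, 257: 211, 258: 211, 259: 210, 260: 210, 261: 210, 262: 209, 263: 211, 264: 210, 265: 209, 266: 209, 267: 210, 268: 210, 269: 210, 270: 209, 271: 209, 272: 210, 273: 206, 274: 187, 275: 197, 276: 205, 277: 199, 278: 208, 279: 216, 280: 215, 281: 213, 282: 233, 283: 255, 284: 255, 285: 255, 286: 255, 287: 255, 288: 
[... 265 characters left out ...]
42, 282: 200, 283: 215, 284: 215, 285: 213, 286: 214, 287: 213, 288: 213, 289: 212}
col252 {172: 145, 173: 146, 174: 144, 175: 145, 176: 145, 177: 146, 178: 147, 179: 146, 180: 123, 181: 68, 182: 73, 183: 97, 184: 89, 185: 75, 186: 77, 187: 85, 188: 95, 189: 107, 190: 109, 191: 104, 192: 80, 193: 47, 194: 28, 195: 29, 196: 30, 197: 39, 198: 59, 199: 66}
12 [[0.4797, -0.0417, 0.036], [0.5016, -0.0398, 0.036], [0.4909, -0.0407, 0.036], [0.5235, -0.0378, 0.036], [0.5127, -0.0389, 0.036], [0.5346, -0.0369, 0.036], [0.4782, -0.0261, 0.036], [0.5001, -0.024, 0.036], [0.4893, -0.025, 0.036], [0.5222, -0.022, 0.036], [0.5111, -0.023, 0.036], [0.533, -0.021, 0.036]] [ 0.5064009 -0.0314031  0.036    ]
```

Run:
```python
from h import *
im,cal=load("wp")
x=np.array([np.cos(np.radians(5)),np.sin(np.radians(5))]);y=np.array([-x[1],x[0]])
t=np.array([.5066,-.0304])
def rel(uv,z):
    P=onplane(cal,uv,z)[:,:2]-t;return np.c_[P@x,P@y].round(4).tolist()
print("rim inner L,R",rel([(230.3,152),(274,152)],.041)); print("rim front outer/inner",rel([(238,144.5),(238,149)],.041))
print("screws (254?)",rel([(242.5,163),(262,163)],.036))
for z in(.140,.154):print("shroud sides",rel([(223,215),(281,215)],z),"tab, body end",rel([(252,180.5),(252,193)],z))
im2,c2=load("wh");S=np.array([.5064,-.0314])-t;print("screw grid",S@x,S@y)
```

```text
rim inner L,R [[-0.0371, -0.0192], [-0.0372, 0.0169]]
rim front outer/inner [[-0.0433, -0.0128], [-0.0396, -0.0128]]
screws (254?) [[-0.0271, -0.0093], [-0.0272, 0.0072]]
shroud sides [[-0.0162, -0.0169], [-0.0163, 0.0145]] tab, body end [[-0.0355, -0.0013], [-0.0286, -0.0012]]
shroud sides [[-0.0211, -0.0156], [-0.0212, 0.0132]] tab, body end [[-0.0386, -0.0013], [-0.0324, -0.0013]]
screw grid -0.0002863946823660957 -0.0009787635495422035
```

The shroud and pocket agree within 0.5 mm in both axes, so I'll lower it straight down.

```bash
python3 -m pendant '[[[0,0,0.3,0],[0,0,0.6,0],[0,0,0.8,0],[0,0,0.9,0],[0,0,0.9,0],[0,0,0.9,0]]]'
python3 -m pendant '[[[0,0,0.05,0],[0,0,0.1,0],[0,0,0.13,0],[0,0,0.13,0],[0,0,0.13,0]]]'
```

```text
time_s: 7.0
tcp_pos: [0.5074, -0.0299, 0.0522]
ee_rot: [[-0.996, -0.09, 0.001], [-0.09, 0.996, 0.0], [-0.001, -0.0, -1.0]]
wrist_force: [0.8, -0.2, 0.9]
gripper_width: 0.351
gripper_force: 29.8
time_s: 7.5
tcp_pos: [0.5073, -0.0298, 0.0396]
ee_rot: [[-0.996, -0.089, 0.002], [-0.089, 0.996, 0.0], [-0.002, -0.0, -1.0]]
wrist_force: [-2.0, 0.0, 6.7]
gripper_width: 0.354
gripper_force: 30.2
```

```bash
python3 -m pendant '[[[0,0,0.01,0],[0,0,0.01,0],[0,0,0.01,0]]]'
python3 - <<'E'
from h import *
im,_=shot("wrist","wq");im2,_=shot("side","sq")
a=cv2.resize(im[60:260,150:410],(520,400));b=cv2.resize(im2[165:240,225:330],None,fx=2.6,fy=5.33)
cv2.imwrite("pics/q.png",np.hstack([a,b[:400,:]])[...,::-1])
E
```

```text
time_s: 7.8
tcp_pos: [0.5073, -0.0298, 0.0394]
ee_rot: [[-0.996, -0.09, 0.002], [-0.09, 0.996, -0.0], [-0.002, -0.0, -1.0]]
wrist_force: [-4.2, 0.9, 12.1]
gripper_width: 0.349
gripper_force: 30.5
```

View pics/q.png

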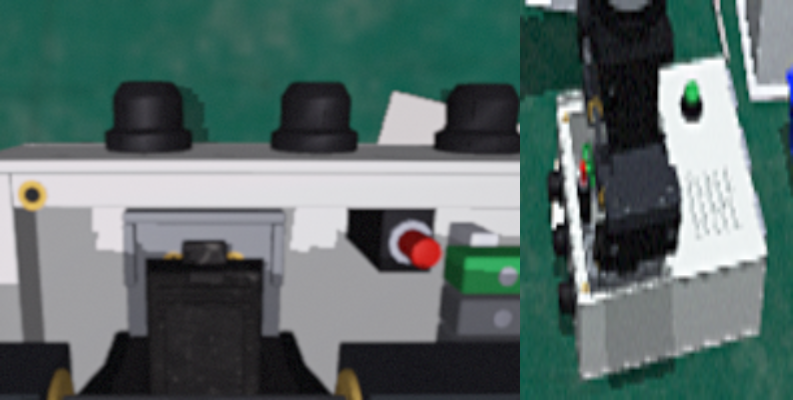

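The tab tip sits at crop (205,241), clearly short of the front rim's inner edge at row ~222, and the reaction force points to -x. So the tapered end may be riding on the rear rim.

Run:
```python
from h import *
im,cal=load("wq");g=cv2.cvtColor(im,cv2.COLOR_BGR2GRAY)
print("col252",dict(zip(range(160,200),g[160:200,252].tolist())))
x=np.array([np.cos(np.radians(5)),np.sin(np.radians(5))]);y=np.array([-x[1],x[0]]);t=np.array([.5073,-.0298])
f=lambda u,v:np.array([150+u/2,60+v/2])
def rel(uv,z):
    P=onplane(cal,np.array(uv),z)[:,:2]-t;return np.c_[P@x,P@y].round(4).tolist()
print("rim top front outer,inner",rel([f(205,212),f(205,222)],.041),"sides",rel([f(137,250),f(272,250)],.041))
for z in(.038,.044,.05):print(z,"tab tip top",rel([f(205,241)],z),"body corners",rel([f(147,262),f(264,262)],z))
```

```text
col252 {160: 224, 161: 225, 162: 218, 163: 184, 164: 100, 165: 66, 166: 119, 167: 153, 168: 158, 169: 153, 170: 142, 171: 130, 172: 137, 173: 153, 174: 153, 175: 155, 176: 153, 177: 155, 178: 154, 179: 132, 180: 74, 181: 45, 182: 60, 183: 55, 184: 50, 185: 52, 186: 58, 187: 66, 188: 75, 189: 77, 190: 70, 191: 48, 192: 24, 193: 10, 194: 9, 195: 21, 196: 32, 197: 39, 198: 45, 199: 47}
rim top front outer,inner [[-0.0436, -0.0009], [-0.041, -0.0009]] sides [[-0.0336, -0.0186], [-0.0337, 0.0165]]
0.038 tab tip top [[-0.0353, -0.0009]] body corners [[-0.0296, -0.0163], [-0.0296, 0.0148]]
0.044 tab tip top [[-0.0367, -0.0009]] body corners [[-0.0312, -0.0158], [-0.0312, 0.0142]]
0.05 tab tip top [[-0.0381, -0.0009]] body corners [[-0.0327, -0.0152], [-0.0328, 0.0136]]
```

```bash
python3 -m pendant '[[[0,0,-0.07,0],[0,0,-0.07,0],[0.015,0,-0.07,0],[0.015,0,-0.07,0]]]'
python3 -m pendant '[[[0,0,0.03,0],[0,0,0.06,0],[0,0,0.06,0],[0,0,0.06,0]]]'
```

```text
time_s: 8.3
tcp_pos: [0.5045, -0.0302, 0.0441]
ee_rot: [[-0.996, -0.089, -0.001], [-0.089, 0.996, -0.0], [0.001, -0.0, -1.0]]
wrist_force: [-0.2, 0.0, -0.7]
gripper_width: 0.358
gripper_force: 29.8
time_s: 8.7
tcp_pos: [0.505, -0.0301, 0.0383]
ee_rot: [[-0.996, -0.089, -0.001], [-0.089, 0.996, -0.0], [0.001, -0.0, -1.0]]
wrist_force: [0.1, 0.2, 0.6]
gripper_width: 0.35
gripper_force: 29.8
```

```bash
python3 -m pendant '[[[0,0,0.01,0],[0,0,0.01,0],[0,0,0.01,0]]]'
python3 -m pendant '[[[0,0,0.01,0],[0,0,0.01,0],[0,0,0.01,0]]]'
```

```text
time_s: 9.0
tcp_pos: [0.5051, -0.0301, 0.0378]
ee_rot: [[-0.996, -0.089, 0.0], [-0.089, 0.996, -0.0], [-0.0, -0.0, -1.0]]
wrist_force: [-0.7, -0.5, 3.6]
gripper_width: 0.352
gripper_force: 30.0
time_s: 9.3
tcp_pos: [0.5051, -0.0301, 0.0375]
ee_rot: [[-0.996, -0.089, 0.0], [-0.089, 0.996, -0.0], [-0.0, -0.0, -1.0]]
wrist_force: [-2.8, 0.7, 10.2]
gripper_width: 0.349
gripper_force: 30.4
```

Contact came at TCP z 0.0377, which is exactly pocket-floor height. I'll open only partly so the fingers stay clear of the wall, then retreat and check.

```bash
python3 -m pendant '[[[0,0,-0.01,0],[0,0,-0.01,0],[0,0,-0.01,0],[0,0,-0.01,0],[0,0,-0.01,0]]]' 0.45
python3 -m pendant '[[[0,0,-0.2,0],[0,0,-0.6,0],[0,0,-1,0],[0,0,-1,0]]]'
python3 -m pendant '[[[0.5,0,-0.2,0],[0.7,0,-0.3,0],[0.7,0,-0.3,0],[0.7,0,-0.3,0]]]' 0
python3 - <<'E'
from h import *
im,cal=shot("wrist","wr")
cs=cv2.resize(optics.capture("side")[125:185,215:275],(400,400),interpolation=cv2.INTER_CUBIC)
cv2.imwrite("pics/r.png",np.hstack([cv2.resize(im[100:300,150:350],(400,400)),cs])[...,::-1])
E
```

```text
time_s: 9.8
tcp_pos: [0.5051, -0.0301, 0.0373]
ee_rot: [[-0.996, -0.089, -0.0], [-0.089, 0.996, -0.0], [0.0, -0.0, -1.0]]
wrist_force: [-0.7, 0.5, -0.1]
gripper_width: 0.542
gripper_force: 0.0
time_s: 10.2
tcp_pos: [0.509, -0.0296, 0.1431]
ee_rot: [[-0.996, -0.09, 0.012], [-0.09, 0.996, 0.001], [-0.012, 0.0, -1.0]]
wrist_force: [1.3, 0.0, 0.2]
gripper_width: 0.546
gripper_force: 0.0
time_s: 10.6
tcp_pos: [0.4355, -0.0362, 0.1677]
ee_rot: [[-0.996, -0.089, 0.001], [-0.089, 0.996, 0.0], [-0.001, 0.0, -1.0]]
wrist_force: [-0.5, -0.3, 0.0]
gripper_width: 0.831
gripper_force: 0.0
```

View pics/r.png

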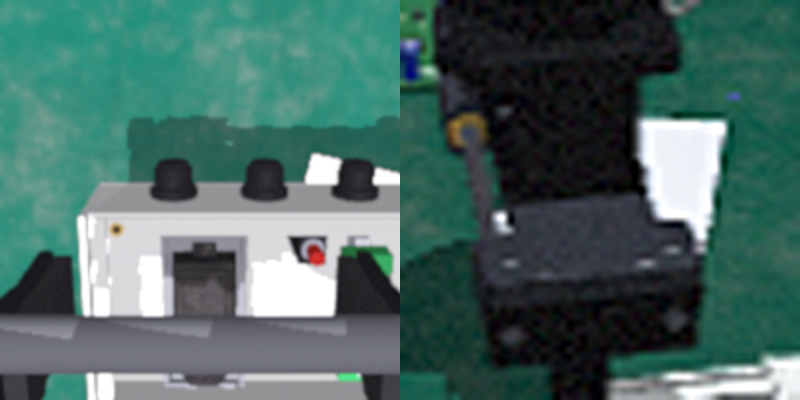

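The shroud lies inside the pocket rim all round: tab at (204,247), tapered end at (205,378). Next is the cover.

```bash
python3 -m pendant '[[[-0.08,0.5,-0.3,0],[-0.17,1,-0.5,0],[-0.17,1,-0.5,0]]]' >/dev/null
python3 -m pendant '[[[-0.08,0.5,0,0],[-0.17,1,0,0],[-0.17,1,0,0]]]' >/dev/null
python3 -m pendant '[[[-0.08,0.5,0,0],[-0.17,1,0,0],[-0.17,1,0,0]]]' >/dev/null
python3 -m pendant '[[[-0.1,0.4,0,-0.07],[-0.18,0.91,0,-0.14],[-0.18,0.91,0,-0.21],[-0.18,0.91,0,-0.28],[-0.18,0.91,0,-0.35],[-0.18,0.91,0,-0.42],[-0.18,0.91,0,-0.49],[-0.18,0.91,0,-0.56]]]' >/dev/null
python3 -m pendant '[[[0,0,0,-0.07],[0,0,0,-0.14],[0,0,0,-0.18],[0,0,0,-0.18],[0,0,0,-0.18],[0,0,0,-0.18]]]'
python3 - <<'E'
from h import *
im,cal=shot("wrist","wc")
E
```

```text
time_s: 13.0
tcp_pos: [0.4696, 0.3589, 0.2171]
ee_rot: [[-0.004, -1.0, -0.001], [-1.0, 0.004, -0.001], [0.001, 0.001, -1.0]]
wrist_force: [0.2, 0.2, -0.0]
gripper_width: 1.0
gripper_force: 0.0
```

View pics/wc.png

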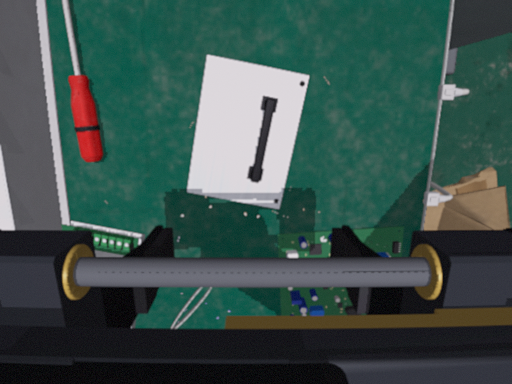

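The cover's corners are at (209,56), (309,76), (280,209) and (188,192), its screw holes at (302,84) and (276,201), and its handle runs from (270,99) to (256,178).

Run:
```python
from h import *
im,cal=load("wc");g=cv2.cvtColor(im,cv2.COLOR_BGR2GRAY)
m=(g<70).astype(np.uint8);poly=np.array([(213,62),(296,78),(268,200),(194,186)]);k=np.zeros_like(m);cv2.fillPoly(k,[poly],1);m&=k
n,l,st,ce=cv2.connectedComponentsWithStats(m);i=1+np.argmax(st[1:,4]);q=np.argwhere(l==i)[:,::-1];print(st[i])
for z in(.030,.033):
    print("bar",cv2.minAreaRect(onplane(cal,q,z)[:,:2].astype(np.float32)))
C=onplane(cal,[(209,56),(309,76),(280,209),(188,192)],.003)[:,:2];print(C.round(4).tolist(),[np.linalg.norm(C[i]-C[i-1]).round(4) for i in range(4)],C.mean(0))
for a,b in((1,0),(2,3)):d=C[b]-C[a];print("x yaw",np.degrees(np.arctan2(d[1],d[0])))
for a,b in((0,3),(1,2)):d=C[b]-C[a];print("x yaw",np.degrees(np.arctan2(-d[0],d[1])))
```

```text
[249  97  28  85 740]
bar ((0.45913445949554443, 0.31934118270874023), (0.09121005237102509, 0.013601833023130894), 78.70024108886719)
bar ((0.45922374725341797, 0.31905078887939453), (0.0904262512922287, 0.013484932482242584), 78.70024108886719)
[[0.5167, 0.229], [0.4055, 0.2504], [0.4351, 0.4065], [0.5482, 0.3842]] [np.float64(0.1583), np.float64(0.1133), np.float64(0.1588), np.float64(0.1153)] [0.47638722 0.31752749]
x yaw -10.883490454705605
x yaw -11.135631046177679
x yaw -11.48479556171279
x yaw -10.756088375183225
```

```bash
python3 -m pendant '[[[0.3,0.12,0.2,0.05],[0.39,0.12,0.6,0.094],[0.39,0.12,0.95,0.094],[0.39,0.12,0.95,0.094]]]' >/dev/null
python3 -m pendant '[[[0,0,0.4,0],[0,0,0.6,0],[0,0,0.8,0],[0,0,0.8,0],[0,0,0.8,0]]]'
python3 -m pendant '[[[0,0,0.2,0],[0,0,0.33,0],[0,0,0.33,0],[0,0,0.33,0]]]'
```

```text
time_s: 13.95
tcp_pos: [0.4584, 0.3214, 0.044]
ee_rot: [[-0.188, -0.982, 0.002], [-0.982, 0.188, 0.001], [-0.001, -0.002, -1.0]]
wrist_force: [-0.3, -0.0, -0.3]
gripper_width: 1.0
gripper_force: 0.0
time_s: 14.35
tcp_pos: [0.4578, 0.3207, 0.0103]
ee_rot: [[-0.189, -0.982, 0.001], [-0.982, 0.189, 0.001], [-0.001, -0.001, -1.0]]
wrist_force: [0.7, 0.2, -0.5]
gripper_width: 1.0
gripper_force: 0.0
```

```bash
python3 -m pendant '[[[0,0,0.045,0],[0,0,0.045,0],[0,0,0.045,0]]]'
python3 -m pendant '[[[0,0,0,0],[0,0,0,0],[0,0,0,0],[0,0,0,0],[0,0,0,0],[0,0,0,0],[0,0,0,0],[0,0,0,0]]]' 1
python3 -m pendant '[[[0,0,0,0],[0,0,0,0],[0,0,0,0],[0,0,0,0]]]'
```

```text
time_s: 14.65
tcp_pos: [0.4575, 0.3204, 0.0053]
ee_rot: [[-0.189, -0.982, 0.0], [-0.982, 0.189, 0.0], [-0.0, -0.0, -1.0]]
wrist_force: [-0.5, -0.2, 0.1]
gripper_width: 0.997
gripper_force: 0.0
time_s: 15.45
tcp_pos: [0.4574, 0.3203, 0.005]
ee_rot: [[-0.189, -0.982, -0.0], [-0.982, 0.189, -0.0], [0.0, 0.0, -1.0]]
wrist_force: [-0.2, 0.3, -0.3]
gripper_width: 0.356
gripper_force: 0.0
time_s: 15.85
tcp_pos: [0.4574, 0.3203, 0.0051]
ee_rot: [[-0.189, -0.982, 0.0], [-0.982, 0.189, 0.0], [-0.0, -0.0, -1.0]]
wrist_force: [-0.1, -0.1, 0.5]
gripper_width: 0.11
gripper_force: 30.0
```

Run:
```python
from h import *
x=np.array([np.cos(np.radians(5)),np.sin(np.radians(5))]);y=np.array([-x[1],x[0]])
for nm in("wp","wq","wh"):
    im,cal=load(nm);g=cv2.cvtColor(im,cv2.COLOR_BGR2GRAY)
    hsv=cv2.cvtColor(im,cv2.COLOR_BGR2HSV);m=cv2.inRange(hsv,(0,150,120),(6,255,255))|cv2.inRange(hsv,(174,150,120),(180,255,255));m[220:]=0
    n,l,st,ce=cv2.connectedComponentsWithStats(m);i=1+np.argmax(st[1:,4]);p=onplane(cal,[ce[i]],.058)[0,:2];print(nm,"pin",ce[i],p.round(4),"C from pin",(p+.082*x-.022*y).round(4))
im,cal=load("wp");g=cv2.cvtColor(im,cv2.COLOR_BGR2GRAY)
for v in(175,205):
    print(v,dict(zip(range(176,202),g[v,176:202].tolist())));print(dict(zip(range(374,404),g[v,374:404].tolist())))
for u in(215,380): print(u,dict(zip(range(120,150),g[120:150,u].tolist())))
```

```text
wp pin [318.41666667 156.13888889] [0.4659 0.0165] C from pin [0.5495 0.0017]
wq pin [362.25       186.04651163] [0.4656 0.017 ] C from pin [0.5492 0.0022]
wh pin [311.24444444 119.06666667] [0.4658 0.0174] C from pin [0.5494 0.0026]
175 {176: 123, 177: 123, 178: 125, 179: 121, 180: 140, 181: 188, 182: 215, 183: 218, 184: 198, 185: 159, 186: 162, 187: 197, 188: 214, 189: 215, 190: 214, 191: 215, 192: 217, 193: 217, 194: 218, 195: 212, 196: 184, 197: 182, 198: 207, 199: 216, 200: 217, 201: 216}
{374: 127, 375: 127, 376: 127, 377: 128, 378: 128, 379: 127, 380: 127, 381: 126, 382: 149, 383: 197, 384: 214, 385: 214, 386: 213, 387: 213, 388: 212, 389: 212, 390: 213, 391: 210, 392: 181, 393: 140, 394: 122, 395: 143, 396: 196, 397: 215, 398: 207, 399: 216, 400: 252, 401: 230, 402: 141, 403: 70}
205 {176: 121, 177: 118, 178: 115, 179: 112, 180: 108, 181: 104, 182: 135, 183: 190, 184: 216, 185: 216, 186: 184, 187: 150, 188: 187, 189: 213, 190: 214, 191: 214, 192: 215, 193: 215, 194: 215, 195: 216, 196: 215, 197: 200, 198: 204, 199: 215, 200: 217, 201: 215}
{374: 128, 375: 127, 376: 126, 377: 
[... 165 characters left out ...]
394: 219, 395: 209, 396: 141, 397: 78, 398: 75, 399: 79, 400: 81, 401: 81, 402: 81, 403: 80}
215 {120: 122, 121: 121, 122: 121, 123: 120, 124: 126, 125: 138, 126: 146, 127: 160, 128: 230, 129: 255, 130: 255, 131: 255, 132: 248, 133: 255, 134: 255, 135: 255, 136: 255, 137: 255, 138: 255, 139: 255, 140: 255, 141: 255, 142: 255, 143: 255, 144: 255, 145: 255, 146: 255, 147: 255, 148: 255, 149: 255}
380 {120: 108, 121: 105, 122: 102, 123: 162, 124: 235, 125: 253, 126: 214, 127: 151, 128: 185, 129: 255, 130: 255, 131: 255, 132: 255, 133: 255, 134: 255, 135: 252, 136: 234, 137: 185, 138: 112, 139: 65, 140: 66, 141: 144, 142: 222, 143: 230, 144: 184, 145: 131, 146: 126, 147: 127, 148: 129, 149: 127}
```

Run:
```python
from h import *
x=np.array([np.cos(np.radians(5)),np.sin(np.radians(5))]);y=np.array([-x[1],x[0]])
im,cal=load("wp");C=np.array([.5494,.003])
for v,a in((175,(180.7,185.4,394.5,399)),(205,(182.3,187,390.8,395.8))):
    P=onplane(cal,[(u,v) for u in a],.06)[:,:2]-C;print((P@x).round(4),(P@y).round(4))
P=onplane(cal,[(215,127.7),(380,127.7)],.054)[:,:2]-C;print("front",(P@x).round(4),(P@y).round(4))
```

```text
[-0.0671 -0.0671 -0.0678 -0.0679] [-0.0866 -0.0829  0.0813  0.0849]
[-0.0426 -0.0426 -0.0431 -0.0431] [-0.0866 -0.0828  0.0813  0.0854]
front [-0.1031 -0.1039] [-0.0594  0.0683]
```

```bash
python3 -m pendant '[[[0,0,-0.15,0],[0,0,-0.4,0],[0,0,-0.65,0],[0,0,-0.9,0],[0,0,-1,0]]]'
python3 -m pendant '[[[0.2,-0.04,-0.15,0],[0.5,-0.1,-0.15,0],[0.8,-0.15,-0.15,0]]]' >/dev/null
python3 -m pendant '[[[0.3,-0.05,0,0],[0.6,-0.1,0,0],[0.8,-0.15,0,0]]]' >/dev/null
python3 -m pendant '[[[0.3,-0.05,0,0],[0.6,-0.1,0,0],[0.8,-0.15,0,0]]]' >/dev/null
python3 -m pendant '[[[0.3,-0.05,0,-0.05],[0.6,-0.1,0,-0.1],[0.8,-0.15,0,-0.139],[0.8,-0.15,0,-0.139],[0.8,-0.15,0,-0.139],[0.8,-0.15,0,-0.139]]]'
python3 - <<'E'
from h import *
s=sense();im,cal=shot("wrist","wx");g=cv2.cvtColor(im,cv2.COLOR_BGR2GRAY);t=np.array(s["tcp_pos"]);print(t,s["wrist_force"],s["moment"])
E
```

```text
time_s: 16.35
tcp_pos: [0.458, 0.3211, 0.1071]
ee_rot: [[-0.189, -0.982, 0.002], [-0.982, 0.189, 0.003], [-0.003, -0.002, -1.0]]
wrist_force: [-1.2, -0.6, -1.4]
gripper_width: 0.108
gripper_force: 30.0
time_s: 17.85
tcp_pos: [0.4557, -0.0047, 0.1197]
ee_rot: [[0.088, -0.996, -0.001], [-0.996, -0.088, -0.0], [-0.0, 0.001, -1.0]]
wrist_force: [-0.2, -0.2, -3.3]
gripper_width: 0.11
gripper_force: 30.0
[ 0.45570473 -0.00473696  0.11966856] [-0.19992377 -0.18685468 -3.29656082] [0.01479378 0.00814754 0.05801199]
```

```bash
python3 -m pendant '[[[0.012,0,0.15,0],[0.012,0,0.35,0],[0.012,0,0.5,0],[0.012,0,0.5,0],[0.012,0,0.5,0],[0.012,0,0.5,0]]]'
python3 -m pendant '[[[0,0,0.02,0],[0,0,0.04,0],[0,0,0.06,0],[0,0,0.06,0],[0,0,0.06,0]]]'
```

```text
time_s: 18.5
tcp_pos: [0.4568, -0.0059, 0.0709]
ee_rot: [[0.089, -0.996, 0.002], [-0.996, -0.089, 0.0], [-0.0, -0.002, -1.0]]
wrist_force: [-0.7, -0.5, -2.8]
gripper_width: 0.112
gripper_force: 30.0
time_s: 19.0
tcp_pos: [0.4561, -0.0064, 0.0641]
ee_rot: [[0.088, -0.996, 0.0], [-0.996, -0.088, 0.0], [-0.0, -0.0, -1.0]]
wrist_force: [0.3, 0.3, -1.5]
gripper_width: 0.109
gripper_force: 30.0
```

```bash
python3 -m pendant '[[[0,0,0.01,0],[0,0,0.02,0],[0,0,0.02,0],[0,0,0.02,0]]]'
python3 -m pendant '[[[0,0,0.01,0],[0,0,0.015,0],[0,0,0.015,0],[0,0,0.015,0]]]'
python3 - <<'E'
from h import *
print(np.round(sense()["moment"],3))
E
```

```text
time_s: 19.4
tcp_pos: [0.4561, -0.0065, 0.0622]
ee_rot: [[0.088, -0.996, 0.0], [-0.996, -0.088, -0.0], [0.0, -0.0, -1.0]]
wrist_force: [-0.0, -1.3, 1.7]
gripper_width: 0.109
gripper_force: 30.0
time_s: 19.8
tcp_pos: [0.456, -0.0065, 0.0606]
ee_rot: [[0.088, -0.996, 0.0], [-0.996, -0.088, -0.0], [0.0, -0.0, -1.0]]
wrist_force: [-0.8, -1.9, 2.6]
gripper_width: 0.11
gripper_force: 30.0
[-0.526  0.211  0.004]
```

```bash
python3 -m pendant '[[[0.01,0,0,0],[0.01,0,0,0],[0.01,0,0,0]]]'
python3 -m pendant '[[[0.01,0,0,0],[0.01,0,0,0],[0.01,0,0,0]]]'
```

```text
time_s: 20.1
tcp_pos: [0.4563, -0.0071, 0.0606]
ee_rot: [[0.088, -0.996, 0.001], [-0.996, -0.088, 0.0], [-0.0, -0.001, -1.0]]
wrist_force: [-1.4, 1.4, 2.7]
gripper_width: 0.107
gripper_force: 30.0
time_s: 20.4
tcp_pos: [0.4566, -0.0082, 0.0607]
ee_rot: [[0.088, -0.996, 0.001], [-0.996, -0.088, 0.0], [-0.0, -0.001, -1.0]]
wrist_force: [-0.8, 2.4, 1.6]
gripper_width: 0.109
gripper_force: 30.0
```

```bash
python3 -m pendant '[[[-0.02,0,0,0],[-0.02,0,0,0],[-0.02,-0.04,0,0],[-0.02,-0.08,0,0],[-0.02,-0.12,0,0],[-0.02,-0.12,0,0]]]'
python3 -m pendant '[[[0,-0.04,0,0],[0,-0.08,0,0],[0,-0.1,0,0],[0,-0.1,0,0]]]'
python3 - <<'E'
from h import *
shot("side","sA"); print(np.round(sense()["moment"],3))
E
```

```text
time_s: 21.0
tcp_pos: [0.4685, -0.0054, 0.0605]
ee_rot: [[0.088, -0.996, 0.0], [-0.996, -0.088, -0.0], [0.0, -0.0, -1.0]]
wrist_force: [-1.3, -0.7, 2.0]
gripper_width: 0.11
gripper_force: 30.1
time_s: 21.4
tcp_pos: [0.4786, -0.0044, 0.0606]
ee_rot: [[0.088, -0.996, 0.001], [-0.996, -0.088, 0.0], [-0.0, -0.001, -1.0]]
wrist_force: [-0.5, -1.2, 2.4]
gripper_width: 0.107
gripper_force: 30.1
[-0.249  0.283  0.062]
```

```bash
python3 -m pendant '[[[0,-0.03,0,0],[0,-0.05,0,0],[0,-0.05,0,0],[0,-0.05,0,0]]]'
python3 -m pendant '[[[0,-0.01,0,0],[0,-0.02,0,0],[0,-0.02,0,0]]]'
```

```text
time_s: 21.85
tcp_pos: [0.4832, -0.004, 0.0606]
ee_rot: [[0.088, -0.996, 0.001], [-0.996, -0.088, 0.0], [0.0, -0.001, -1.0]]
wrist_force: [-0.0, -1.2, 2.0]
gripper_width: 0.109
gripper_force: 30.1
time_s: 22.15
tcp_pos: [0.4849, -0.0039, 0.0606]
ee_rot: [[0.088, -0.996, -0.0], [-0.996, -0.088, -0.0], [0.0, 0.0, -1.0]]
wrist_force: [-2.1, 0.5, 3.7]
gripper_width: 0.111
gripper_force: 30.1
```

```bash
python3 -m pendant '[[[0,-0.01,0,0],[0,-0.01,0,0],[0,-0.01,0,0]]]'
python3 -m pendant '[[[0,-0.01,0,0],[0,-0.01,0,0],[0,-0.01,0,0]]]'
python3 -m pendant '[[[0,-0.01,0,0],[0,-0.01,0,0],[0,-0.01,0,0]]]'
```

```text
time_s: 22.45
tcp_pos: [0.486, -0.0038, 0.0606]
ee_rot: [[0.088, -0.996, 0.0], [-0.996, -0.088, 0.0], [0.0, -0.0, -1.0]]
wrist_force: [-1.7, -0.8, 3.2]
gripper_width: 0.107
gripper_force: 30.1
time_s: 22.75
tcp_pos: [0.487, -0.0037, 0.0606]
ee_rot: [[0.088, -0.996, 0.0], [-0.996, -0.088, 0.0], [-0.0, -0.0, -1.0]]
wrist_force: [-2.3, -0.2, 2.8]
gripper_width: 0.108
gripper_force: 30.2
time_s: 23.05
tcp_pos: [0.487, -0.0038, 0.0604]
ee_rot: [[0.088, -0.996, -0.002], [-0.996, -0.088, -0.0], [0.0, 0.002, -1.0]]
wrist_force: [-5.5, 0.1, 4.3]
gripper_width: 0.113
gripper_force: 30.1
```

The stop is reached at x=0.487 (0.4863 predicted), with Fx rising. Now pressing down.

```bash
python3 -m pendant '[[[0,0,0.008,0],[0,0,0.015,0],[0,0,0.015,0],[0,0,0.015,0]]]'
python3 -m pendant '[[[0,0,0.008,0],[0,0,0.008,0],[0,0,0.008,0]]]'
python3 -m pendant '[[[0,0,0.008,0],[0,0,0.008,0],[0,0,0.008,0]]]'
python3 - <<'E'
from h import *
shot("side","sB"); print(np.round(sense()["moment"],3))
E
```

```text
time_s: 23.45
tcp_pos: [0.4867, -0.0037, 0.0591]
ee_rot: [[0.088, -0.996, -0.002], [-0.996, -0.088, -0.0], [0.0, 0.002, -1.0]]
wrist_force: [-7.2, 1.7, 6.5]
gripper_width: 0.109
gripper_force: 30.0
time_s: 23.75
tcp_pos: [0.4866, -0.0037, 0.059]
ee_rot: [[0.088, -0.996, -0.002], [-0.996, -0.088, -0.0], [0.0, 0.002, -1.0]]
wrist_force: [-8.6, 0.5, 11.5]
gripper_width: 0.109
gripper_force: 30.0
time_s: 24.05
tcp_pos: [0.4867, -0.0037, 0.0589]
ee_rot: [[0.088, -0.996, -0.002], [-0.996, -0.088, -0.001], [0.0, 0.002, -1.0]]
wrist_force: [-10.3, 1.7, 17.9]
gripper_width: 0.106
gripper_force: 30.0
[0.682 3.048 0.038]
```

Run:
```python
from h import *
for n in("side0","sq","sA","sB"):
    im,_=load(n);hsv=cv2.cvtColor(im,cv2.COLOR_BGR2HSV);m=cv2.inRange(hsv,(50,190,70),(72,255,255));m[:170]=0;m[195:]=0;m[:,:283]=0;m[:,305:]=0
    v=np.argwhere(m>0);g=cv2.cvtColor(im,cv2.COLOR_BGR2GRAY);print(n,len(v),v.mean(0) if len(v) else None)
    print("lid front corner -y: row profile",g[215:236,277].tolist(),g[206,264:284].tolist())
im,cal=shot("wrist","wz");g=cv2.cvtColor(im,cv2.COLOR_BGR2GRAY)
# project predicted lid/cover points at -y side and test lip height by edge at known column
x=np.array([np.cos(np.radians(5)),np.sin(np.radians(5))]);y=np.array([-x[1],x[0]]);C=np.array([.549,.0033])
def H(a,b,z):return [*(C+a*x+b*y),z]
for nm,p in(("lip -y",H(-.006,-.07,.064)),("lid rear",H(.1,-.07,.061)),("cover front -y",H(-.101,-.08,.057)),("hole",H(-.093,-.07,.057))):
    u=proj(cal,[p])[0];print(nm,u.round(1))
u=proj(cal,[H(-.006,-.07,.064)])[0].round().astype(int)
if 0<=u[1]<384: print(g[u[1],u[0]-15:u[0]+15].tolist())
u=proj(cal,[H(-.101,-.07,.057)])[0].round().astype(int);print(u)
if 0<=u[1]<384: print(g[u[1],u[0]-15:u[0]+15].tolist())
```

```text
side0 8 [181.75  290.625]
lid front corner -y: row profile [78, 96, 241, 241, 134, 144, 145, 144, 144, 144, 150, 143, 141, 140, 148, 143, 149, 149, 65, 66, 69] [253, 237, 209, 224, 197, 192, 137, 52, 67, 84, 117, 113, 124, 155, 146, 192, 233, 233, 243, 241]
sq 9 [181.88888889 290.77777778]
lid front corner -y: row profile [67, 68, 164, 159, 118, 124, 126, 126, 123, 122, 123, 123, 121, 121, 126, 120, 124, 124, 31, 38, 35] [20, 27, 33, 34, 35, 30, 32, 34, 29, 42, 28, 41, 33, 28, 30, 26, 20, 28, 18, 21]
sA 9 [181.77777778 290.66666667]
lid front corner -y: row profile [239, 242, 249, 231, 131, 146, 145, 142, 144, 148, 141, 141, 147, 146, 142, 144, 150, 150, 60, 71, 66] [245, 242, 243, 244, 243, 245, 243, 242, 241, 241, 239, 242, 243, 246, 222, 176, 231, 233, 242, 241]
sB 8 [181.875 291.5  ]
lid front corner -y: row profile [241, 245, 249, 231, 133, 144, 143, 145, 140, 146, 143, 141, 144, 148, 143, 144, 145, 151, 63, 71, 67] [244, 245, 244, 242, 243, 244, 243, 241, 241, 240, 242, 241, 243, 247, 222, 178, 229, 232, 241, 239]
lip -y [135.1 119.3]
lid rear [-64.7 122. ]
cover front -y [329.3  98.2]
hole [312.4 118.7]
[214, 206, 196, 197, 198, 199, 201, 200, 200, 201, 202, 207, 206, 185, 151, 135, 148, 153, 170, 207, 218, 218, 215, 216, 216, 216, 216, 216, 216, 216]
[328 119]
[39, 45, 49, 45, 46, 40, 35, 70, 156, 211, 221, 219, 219, 215, 210, 217, 204, 130, 69, 73, 72, 74, 75, 74, 75, 77, 79, 80, 80, 78]
```

```bash
python3 -m pendant '[[[0,0,0,0],[0,0,0,0],[0,0,0,0]]]'
python3 - <<'E'
from h import *
print(r.finish_job())
E
```

```text
time_s: 24.45
tcp_pos: [0.4867, -0.0037, 0.0589]
ee_rot: [[0.088, -0.996, -0.002], [-0.996, -0.088, -0.001], [0.0, 0.002, -1.0]]
wrist_force: [-10.9, 2.2, 17.7]
gripper_width: 0.113
gripper_force: 30.0
the job is handed in; nothing more can be done
None
```

I handed the job in at 24.5 s: the shroud is seated in its pocket and released, and the cover is under the lip against the stop, held down at flat-on-ledge height with about 18 N; the lid showed no lift in the camera images.

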